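# Knock a stuck module out of its slanted test nest

### The job

The white metal RF module has stuck in its slanted test nest. Take the red screwdriver and, with its blade through the orange-ringed access hole in the back of the nest, press the module out from behind until it drops into the rubber-floored tray (feel your way: never lean on nest or module with more than about 40 N, and do not grip the module). Then lay the red screwdriver back down on the grey mat, leaving the other things where they are.

Things in the scene. Friction and masses are not known exactly. Their poses are not given: they have to be found in the camera images.
- carrier: slanted test nest, fixed: blue base 160 x 215 mm, blue cheeks 113 mm high, slanted block, tray on its +y side. Origin: bench height, mid plane, 72.5 mm from the base's -y end. y: level, from back plate towards tray; z up. Push direction (into the hole, out of the pocket): (0, 0.819, -0.574), 35 degrees below level, square to the aluminium back plate (112 x 74 x 8 mm)
- hole (a point): centre of the access hole on the outer (upper, -y) face of the back plate, orange ring round it; the hole is round, 12 mm in diameter, with a 1 mm chamfer, straight through the 8 mm plate along the push direction. Carrier frame (0, -35, 90) mm.
- pocket_floor (a point): centre of the hole on the inner face of the back plate, 8 mm past point hole in the push direction; the module's flat back lies on this face. Carrier frame (0, -28.4, 85.4) mm.
- pocket_mid (a point): point inside the pocket, 18 mm past point hole in the push direction. The pocket (79 x 50 mm) is open at its front, 26 mm past point hole.
- tray (a point): centre of the tray's rubber floor, 12 mm above the bench; the tray is 128 mm (x) by 135 mm (y) inside, its walls stand 36 mm above the bench.
- rf_module: white metal box, 48 x 76 x 20 mm, 100 mm over its end connectors, 0.15 to 0.25 kg. Origin: centre of its flat back; z out through its front; y along the connectors. Starts in the pocket, back on pocket_floor, held by two spring clips that give way at some 8 to 14 N of push; it then needs pushing on until its back has travelled 15 to 30 mm, when it falls by a polished slide into the tray
- driver_red: red screwdriver, 216 mm, 0.07 kg, lying on the mat, tip away from the robot within 0.3 rad of +x. x from handle to tip, z up as it lies; origin: mid length, underside; axis 12 mm above it. Six-sided handle 27 wide, 23 mm high, x = -105 to -10 mm; neck to x = 7; round blade 6 mm in diameter to x = 107
- red_tip (a point): end of the red screwdriver's blade, on its axis (driver frame 107, 0, 12 mm)
- red_handle (a point): middle of the red screwdriver's handle, on its axis (driver frame -55, 0, 12 mm)
- mat: grey tool mat, 270 (x) by 190 (y) by 2 mm thick, fixed to the bench; origin at the centre of its underside. Both screwdrivers lie on it side by side, the red one to the right of the yellow one. Mind the white test fixture fixed between mat and nest: its open lid stands 0.215 m high, at x 0.52 to 0.61, y -0.29 to -0.07 m; pass above it.
- driver_yellow: yellow screwdriver, 172 x 23 x 20 mm, on the mat about 90 to 115 mm to the left of the red one; leave alone. Origin in the middle at its underside, x towards its tip.
- solder_spool: blue spool of solder, 63 mm across and 41 mm high, loose on the bench; leave alone. Origin at the centre of its underside.
- heatsink: finned heat sink 50 x 60 x 27 mm, loose on the bench; leave alone. Origin at the centre of its underside.

How it is judged (in metres and radians):
On the way, in this order (a step that is already met when the one before it is completed fails the run):
1. the red screwdriver's tip is in the access hole, at the back of the module (distance between red_tip and pocket_floor below 0.006 m), for 0.05 s.
2. the screwdriver's tip, inside the pocket, has driven the module at least 10 mm out (distance between red_tip and pocket_mid below 0.012 m and distance between rf_module and pocket_floor above 0.01 m), for 0.02 s.
At the end, for the whole second after the job is handed in: The module is out of the pocket and at rest in the tray (back's centre less than 55 mm above the bench); the red screwdriver lies at rest on the mat (middle within 70 mm of the mat's centre in x, 95 mm in y; tip and handle less than 35 mm up); the other things are within 30 mm of their starts (x of rf_module in the frame of carrier between -0.05 and 0.05 m and y of rf_module in the frame of carrier between 0 and 0.135 m and z of rf_module in the frame of carrier below 0.055 m and distance between rf_module and pocket_floor above 0.034 m and linear speed of each of rf_module, driver_red below 0.02 m/s and x of driver_red in the frame of mat between -0.07 and 0.07 m and y of driver_red in the frame of mat between -0.095 and 0.095 m and z of each of red_tip, red_handle in the frame of mat below 0.035 m); the robot touches nothing.
It fails at once if the screwdriver presses on the nest with more than 40 N (contact force between driver_red and carrier above 40 N).
It fails at once if the screwdriver presses on the module with more than 40 N (contact force between driver_red and rf_module above 40 N).
It fails at once if the fingers touch the module (contact force between the fingers and rf_module above 1 N).
It fails at once if the spool, heat sink or yellow screwdriver is shifted by more than 30 mm (distance of any of solder_spool, heatsink, driver_yellow from where it was at the start of the episode above 0.03 m).
It also fails if it takes over 61 s, if anything falls off the work surface, if the arm or the gripper's body presses on something with over 40 N, if the wrist force passes 120 N, or if a joint passes its speed limit or range.

### The arm

A 7-joint arm with a two-finger parallel gripper is mounted at the origin on a cart in front of the work surface, level with it; the furniture and walls round the work are solid. World frame = base frame: x ahead of the robot, y to its left, z up, the work surface at z = 0. Lengths are in mm, angles in rad, forces in N, time in s.
With the tool pointing down it reaches from about 400 to 850 mm from the base axis. Payload 6.9 kg.
Tool frame: the origin (TCP) lies midway between the tips of the shut fingers; the grasp point (between the pads) lies ctrl.tcp_to_grasp behind it (ctrl.tcp_to_grasp is the distance from the TCP to the grasp point, in mm); z points along the fingers, y is the direction in which the jaws open and shut (so a half turn about z gives the same grasp; the last joint's range is limited). The gripper opens to 85 mm and grips with 20 to 120 N. Pads are 22 mm wide; open, the fingers measure 114 mm over their backs; the gripper's body (76 mm by 85 mm) begins 54 mm behind the grasp point. The pads swing forward as they close: fully open they stand 13 mm farther back than shut.
Start: joints at [-1.01, 0.507, -0.238, 1.5, 0.126, 1.149, -0.155], TCP at [274.567, 561.448, 208.175] pointing down, gripper open.
Joint ranges: [-3.08, 3.08], [-0.24, 2.05], [-1.43, 1.35], [0, 2.5], [-1.52, 4.66], [0.17, 1.96], [-2.89, 2.89]. Speed limits (rad/s): [2.39, 2.39, 3.14, 3.14, 3.14, 3.14, 3.14].

### API

Orientations are given as a unit quaternion [w, x, y, z].
In Python, from station import ctrl gives the robot as it stands. The module is installed in compiled form; this text tells all that it offers. Calls block until the motion is done:
- ctrl.goto(position, orientation): joint-space move of the TCP to a pose.
- ctrl.movel(position, speed=150, orientation=None): straight line of the TCP; orientation=None keeps the orientation; speed is the mean speed in mm/s.
- ctrl.move_joints(angles): joint-space move.
- ctrl.gripper_to(opening): opening from 0.0 (shut) to 1.0 (fully open); the grip force is fixed at half the most; returns when the fingers have stopped.
- ctrl.hold(seconds).
- ctrl.solve_ik(position, orientation): joint angles nearest the present ones, or None.
- ctrl.camera(name): name is "side" or "top"; returns the picture (400x640x3 uint8, red, green, blue); there is no depth.
- ctrl.camera_params(name): a dict with "camera_matrix" (3x3 intrinsics, pixels), "D" ([k1, k2, p1, p2, k3] as OpenCV has them; the pictures are not rectified), "camera_from_world" (4x4, takes a point from world to camera coordinates). Camera axes: x right, y down, z forward; pixel columns grow to the right and rows downward; lengths in mm; the calibration is good to about 2 mm. A picture is of the moment at which its call begins. camera_params takes no time and is no camera call.
A pose or a line that the arm cannot do raises ctrl.MotionError and nothing moves.
- ctrl.finish_job(): hands the job in, once; it reports no verdict.
Readings, each from a call of its own:
- ctrl.current_time_s(): time.
- ctrl.current_qpos(): joint angles.
- ctrl.current_joint_velocities(): joint speeds.
- ctrl.current_tau(): joint torques, N m.
- ctrl.current_eef_pos(): TCP position.
- ctrl.current_tcp_rot(): TCP orientation.
- ctrl.current_force(): force on the tool from outside, world axes, zero at the start.
- ctrl.current_ft_torque(): the same for the moment, N m.
- ctrl.current_finger_gap(): opening from 0.0 (shut) to 1.0 (fully open).
Only numpy, scipy, OpenCV 4.12 (cv2) and the standard library are available. Lean on these libraries where they do the work, as an engineer would, in place of code of your own. Each camera call takes 0.05 s, during which the arm holds its last target. There are 200 camera calls.

## Working session

There is one attempt and no reset: what is moved stays moved. The work goes in short steps, each a Python script; the robot and the scene stay as the last script left them, time stands still between calls to the robot, and variables do not carry over. Pictures are saved under pics/ and viewed, about 8 in all and at most 12, crops included, and the job is handed in when it is done.

```bash
mkdir -p pics; python3 - <<'E'
from station import ctrl
import cv2,numpy as np
np.set_printoptions(precision=3,suppress=True)
for n in("side","top"):
    im=ctrl.camera(n); cv2.imwrite(f"pics/{n}0.png",im[:,:,::-1]); p=ctrl.camera_params(n)
    print(n,p); T=np.array(p["camera_from_world"]); print(-T[:3,:3].T@T[:3,3])
print(ctrl.tcp_to_grasp,ctrl.current_tcp_rot(),ctrl.current_time_s(),ctrl.current_force())
E
```

```text
side {'camera_matrix': array([[503.532,   0.   , 314.446],
       [  0.   , 503.532, 202.687],
       [  0.   ,   0.   ,   1.   ]]), 'D': array([0.048, 0.   , 0.   , 0.   , 0.   ]), 'camera_from_world': array([[   0.935,   -0.356,    0.005, -525.775],
       [  -0.232,   -0.62 ,   -0.749,  134.472],
       [   0.269,    0.699,   -0.662, 1379.463],
       [   0.   ,    0.   ,    0.   ,    1.   ]])}
[  151.024 -1067.861  1017.007]
top {'camera_matrix': array([[511.921,   0.   , 311.962],
       [  0.   , 511.921, 190.65 ],
       [  0.   ,   0.   ,   1.   ]]), 'D': array([-0.108,  0.   ,  0.   ,  0.   ,  0.   ]), 'camera_from_world': array([[   0.006,   -1.   ,   -0.012,  -63.842],
       [  -0.998,   -0.006,   -0.065,  518.02 ],
       [   0.065,    0.012,   -0.998, 1788.406],
       [   0.   ,    0.   ,    0.   ,    1.   ]])}
[ 400.492  -82.396 1817.59 ]
18.700000000000003 [-0.     0.225  0.974 -0.001] 0.1 [-0.211 -1.392 -0.593]
```

View pics/side0.png

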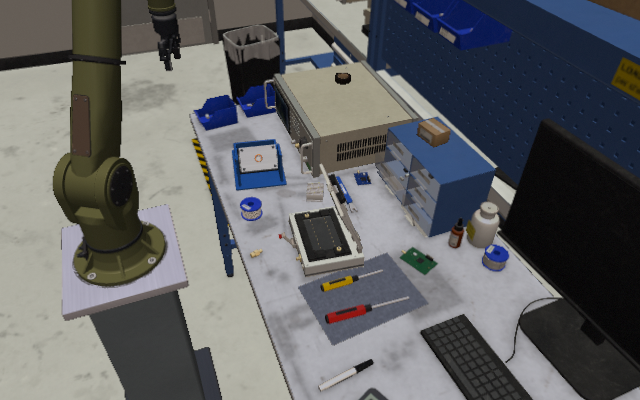

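View pics/top0.png

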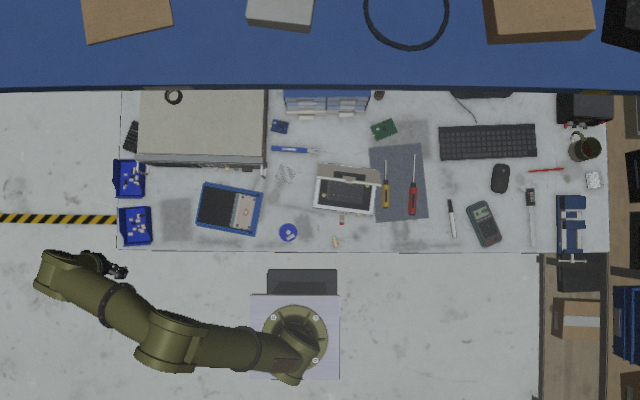

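```bash
cat > h.py <<'E'
import cv2,numpy as np
from station import ctrl
np.set_printoptions(precision=3,suppress=True)
P={n:ctrl.camera_params(n) for n in("side","top")}
def ray(n,uv):
    p=P[n];T=np.array(p["camera_from_world"]);R=T[:3,:3]
    x=cv2.undistortPoints(np.array([[uv]],float),np.array(p["camera_matrix"]),np.array(p["D"]))[0,0]
    d=R.T@np.r_[x,1];return -R.T@T[:3,3],d/np.linalg.norm(d)
def plane(n,uv,z):
    c,d=ray(n,uv);return c+d*(z-c[2])/d[2]
def tri(a,b):
    c1,d1=ray("side",a);c2,d2=ray("top",b)
    s=np.linalg.lstsq(np.c_[d1,-d2],c2-c1,rcond=None)[0]
    p,q=c1+s[0]*d1,c2+s[1]*d2;return (p+q)/2,np.linalg.norm(p-q)
def proj(n,X):
    p=P[n];T=np.array(p["camera_from_world"])
    return cv2.projectPoints(np.array([X],float),cv2.Rodrigues(T[:3,:3])[0],T[:3,3],np.array(p["camera_matrix"]),np.array(p["D"]))[0][0,0]
E
python3 - <<'E'
from h import *
S=cv2.imread("pics/side0.png");T=cv2.imread("pics/top0.png")
def crop(I,x,y,w,h,k): return cv2.resize(I[y:y+h,x:x+w],None,fx=k,fy=k,interpolation=cv2.INTER_CUBIC)
out=np.zeros((600,800,3),np.uint8)
for (I,x,y,w,h,k,ox,oy) in[(S,225,130,66,66,6,0,0),(T,190,175,80,66,5,400,0),(S,315,260,110,66,3.6,0,400),(T,360,140,70,85,3,400,340)]:
    c=crop(I,x,y,w,h,k);c=c[:600-oy,:800-ox];out[oy:oy+c.shape[0],ox:ox+c.shape[1]]=c
cv2.imwrite("pics/crop0.png",out)
for n,I in(("side",S),("top",T)):
    H=cv2.cvtColor(I,cv2.COLOR_BGR2HSV)
    for nm,lo,hi,roi in(("orange",(5,60,120),(20,255,255),((235,140,50,40) if n=="side" else (225,190,45,45))),
      ("red",(0,150,90),(4,255,255),((315,270,110,66) if n=="side" else (400,145,30,80))),
      ("red",(172,150,90),(180,255,255),((315,270,110,66) if n=="side" else (400,145,30,80)))):
        x,y,w,h=roi;m=cv2.inRange(H,lo,hi)[y:y+h,x:x+w];q=np.argwhere(m)[:,::-1]+[x,y]
        if len(q)>5:print(n,nm,len(q),q.mean(0),q.min(0),q.max(0))
    x,y,w,h=((215,130,80,66) if n=="side" else (185,170,85,75))
    m=cv2.inRange(H,(100,120,60),(115,255,255))[y:y+h,x:x+w]
    cs=max(cv2.findContours(m,0,2)[0],key=cv2.contourArea); r=cv2.minAreaRect(cs);print(n,"base",cv2.boxPoints(r)+[x,y],r)
E
```

```text
side orange 22 [258.  157.5] [255 154] [261 161]
side red 278 [346.392 314.255] [327 305] [365 322]
side red 22 [346.318 314.409] [327 305] [365 323]
side base [[230.82  142.984]
 [280.57  137.653]
 [285.586 184.473]
 [235.836 189.803]] ((43.20302963256836, 33.728248596191406), (47.08763885498047, 50.035057067871094), 83.8844985961914)
top orange 17 [245.176 211.706] [243 209] [247 215]
top base [[194.731 224.663]
 [202.958 181.468]
 [262.282 192.768]
 [254.055 235.963]] ((43.506568908691406, 38.715538024902344), (60.39043045043945, 43.971343994140625), 10.784297943115234)
```

View pics/crop0.png

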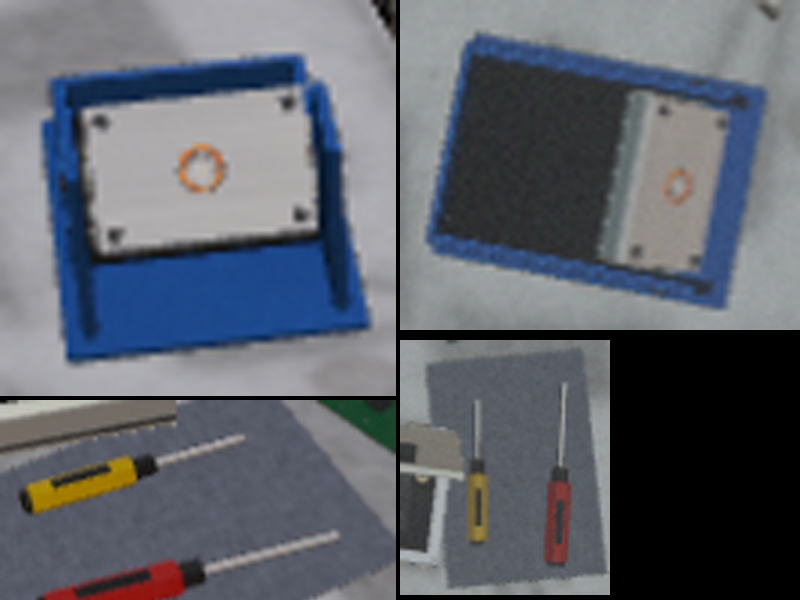

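```bash
python3 - <<'E'
from h import *
s=lambda u,v:(225+u/6-.42,130+v/6-.42); t=lambda u,v:(190+(u-400)/5-.4,175+v/5-.4)
print("ring",tri((258,157.5),(245.18,211.7)),tri(s(202,168),t(679,187)))
S=[s(*p) for p in((100,122),(289,103),(301,214),(115,235))];T=[t(*p) for p in((636,251),(663,110),(721,122),(695,260))]
Q=[]
for a,b in zip(S,T): q,e=tri(a,b);Q.append(q);print(q,e)
Q=np.array(Q);print("mean",Q.mean(0));xv=Q[1]+Q[2]-Q[0]-Q[3];uv=Q[0]+Q[1]-Q[2]-Q[3]
n=np.cross(xv,uv);n/=np.linalg.norm(n);print("normal",n,"yaw x",np.arctan2(xv[1],xv[0]),"yaw n",np.arctan2(n[0],-n[1]), "lens",np.linalg.norm(xv)/2,np.linalg.norm(uv)/2)
for z in(10,36,113):
  B=[plane("top",p,z)for p in[(194.731,224.663),(202.958,181.468),(262.282,192.768),(254.055,235.963)]]
  print(z,np.array(B), [np.arctan2(*(B[i+1]-B[i])[[1,0]]) for i in range(3)],np.linalg.norm(B[1]-B[0]),np.linalg.norm(B[2]-B[1]))
# crop edges
print("-y base edge yaw", plane("top",t(765,90),10),plane("top",t(722,306),10))
side=lambda u,v:(315+u/3.6-.36,260+(v-400)/3.6-.36);top=lambda u,v:(360+(u-400)/3-.33,140+(v-340)/3-.33)
tip=tri(side(337,536),top(564.5,384));print("tip",tip)
neck=tri(side(205,571),top(560,467));print("neck",neck)
print("butt top z14",plane("top",top(556,563),14), "tip z14",plane("top",top(564.5,384),14))
for n in("side","top"):
  I=cv2.cvtColor(cv2.imread(f"pics/{n}0.png"),cv2.COLOR_BGR2HSV);x,y,w,h=(315,285,60,40)if n=="side" else(400,170,30,50)
  m=((I[...,0]<6)|(I[...,0]>170))&(I[...,1]>110);q=np.argwhere(m[y:y+h,x:x+w])[:,::-1]+[x,y]
  print(n,len(q),q.mean(0),q.min(0),q.max(0),cv2.minAreaRect(q.astype(np.float32)))
mat=[top(*p)for p in((428,365),(583,349),(606,573),(449,588))];M=np.array([plane("top",p,2)for p in mat]);print("mat",M,M.mean(0),np.arctan2(*(M[0]-M[3])[[1,0]]),np.arctan2(*(M[1]-M[2])[[1,0]]))
E
```

```text
ring (array([439.765, 163.813,  93.217]), np.float64(2.194083954574319)) (array([439.494, 162.814,  93.613]), np.float64(0.6600470703235896))
[395.413 187.943 116.531] 2.1293237727016923
[490.093 171.143 116.199] 1.1338549706076118
[484.188 138.031  69.975] 1.8801555876856206
[389.797 154.646  69.664] 1.5123963145688726
mean [439.873 162.941  93.092]
normal [-0.141 -0.798  0.586] yaw x -0.17492856551037184 yaw n -0.17484587778221913 lens 96.00079927769275 57.46492968336765
10 [[395.305 355.349  10.   ]
 [549.477 328.692  10.   ]
 [510.307 115.458  10.   ]
 [357.338 142.805  10.   ]] [np.float64(-0.1712073412084882), np.float64(-1.7524640833967449), np.float64(2.964690760360181)] 156.45916537853148 216.80189325449174
36 [[395.38  349.052  36.   ]
 [547.334 322.779  36.   ]
 [508.728 112.612  36.   ]
 [357.959 139.565  36.   ]] [np.float64(-0.17120734120848874), np.float64(-1.7524640833967444), np.float64(2.964690760360181)] 154.2086894880773 213.6834601950182
113 [[395.601 330.405 113.   ]
 [540.987 305.268 113.   ]
 [504.05  104.184 113.   ]
 [359.797 129.972 113.   ]] [np.float64(-0
[... 199 characters left out ...]
ray([ 649.27 , -423.822,   17.248]), np.float64(0.7206731947232368))
neck (array([ 551.374, -418.047,   16.507]), np.float64(0.659222526713472))
butt top z14 [ 437.988 -412.988   14.   ] tip z14 [ 650.053 -424.592   14.   ]
side 353 [346.003 313.918] [325 304] [366 323] ((345.5, 313.50006103515625), (10.37092113494873, 41.41926956176758), 75.0685806274414)
top 137 [411.927 200.   ] [408 187] [416 213] ((412.12347412109375, 200.03115844726562), (7.141078948974609, 26.21725082397461), 2.862405300140381)
mat [[ 673.367 -263.607    2.   ]
 [ 694.106 -449.589    2.   ]
 [ 426.637 -474.777    2.   ]
 [ 408.144 -288.139    2.   ]] [ 550.563 -369.028    2.   ] 0.09223583292525107 0.09389456964595007
```

```bash
cat >> h.py <<'E'
from scipy.spatial.transform import Rotation as Rn
def quat(x,z):
    x=np.array(x,float);x/=np.linalg.norm(x);z=np.array(z,float);z-=x*(z@x);z/=np.linalg.norm(z)
    return Rn.from_matrix(np.c_[x,np.cross(z,x),z]).as_quat(scalar_first=True)
YAW=-0.174
p=np.array([-.819*np.sin(YAW),.819*np.cos(YAW),-.574]); up=np.array([-.574*np.sin(YAW),.574*np.cos(YAW),.819])
GY=-.057; dx=np.array([np.cos(GY),np.sin(GY),0])
E
python3 - <<'E'
from h import *
print(plane("top",(411.93,200),20),"scope",plane("top",(265,165),200),plane("top",(265,165),0))
G=np.array([498,-415.7,5.])
hole=np.array([439.7,163,90])
for s in(1,-1):
    q=quat(s*dx,[0,0,-1]);print(s,"grasp",ctrl.solve_ik(G,q),ctrl.solve_ik(G+[0,0,300],q))
    for d in(-70,0,40):
        T=hole+p*(d-152)-up*9
        print(d,T,ctrl.solve_ik(T,quat(s*p,-up)))
print([ctrl.solve_ik(x,quat(-dx,[0,0,-1])) is not None for x in([300,450,400],[450,0,400])])
E
```

```text
[ 487.16  -413.055   20.   ] scope [587.399  87.152 200.   ] [610.508 108.115   0.   ]
1 grasp [ 0.224  0.899  0.813  1.666 -0.785  0.934 -0.286] [ 0.17   0.655  1.017  1.263 -0.546  1.506 -0.509]
-70 [407.329 -21.161 210.057] [-0.76   0.392  0.415  1.961  0.399  1.174 -0.744]
0 [417.254  35.304 169.877] [-0.798  0.488  0.363  1.928  0.352  1.151 -0.827]
40 [422.925  67.569 146.917] [-0.821  0.544  0.34   1.899  0.325  1.142 -0.865]
-1 grasp [ 0.661  0.743 -0.004  1.659  0.005  0.739  2.168] [ 0.234  0.6    0.84   1.262 -0.437  1.462  2.542]
-70 [407.329 -21.161 210.057] [-0.054  0.405 -0.572  1.952  0.63   1.393  2.037]
0 [417.254  35.304 169.877] [-0.158  0.511 -0.584  1.92   0.635  1.39   1.902]
40 [422.925  67.569 146.917] [-0.215  0.572 -0.585  1.891  0.639  1.389  1.838]
[True, True]
```

```bash
python3 - <<'E'
from h import *
q=quat(dx,[0,0,-1])
G=np.array([498,-414.7,5.])
ctrl.goto([300,420,380],quat([.3,1,0],[0,0,-1])); ctrl.goto([430,0,400],q); ctrl.goto(G+[0,0,150],q); ctrl.gripper_to(.75)
ctrl.movel(G+[0,0,30],150); f0=np.array(ctrl.current_force())
ctrl.movel(G,40); print("f",f0,ctrl.current_force(),ctrl.current_eef_pos())
ctrl.gripper_to(0); print("gap",ctrl.current_finger_gap(),np.array(ctrl.current_force()),ctrl.current_time_s())
ctrl.movel(G+[0,0,100],100); ctrl.hold(.2); print(ctrl.current_finger_gap(),ctrl.current_force(),ctrl.current_time_s())
o=np.zeros((400,800,3),np.uint8)
for i,(n,c) in enumerate((("side",(300,210)),("top",(340,120)))):
    im=ctrl.camera(n)[:,:,::-1];cv2.imwrite(f"pics/{n}1.png",im);x,y=c
    o[:,i*400:i*400+400]=cv2.resize(im[y:y+120,x:x+120],(400,400),interpolation=2)
cv2.imwrite("pics/c1.png",o)
E
```

```text
f [-0.11   0.068  0.437] [ 0.844  0.413 -0.064] [ 498.043 -414.899    5.157]
gap -0.0002284512233286384 [ 0.505 -0.3    0.062] 7.35
-0.0009291865622151577 [ 0.742 -0.678  0.887] 8.7
```

View pics/c1.png

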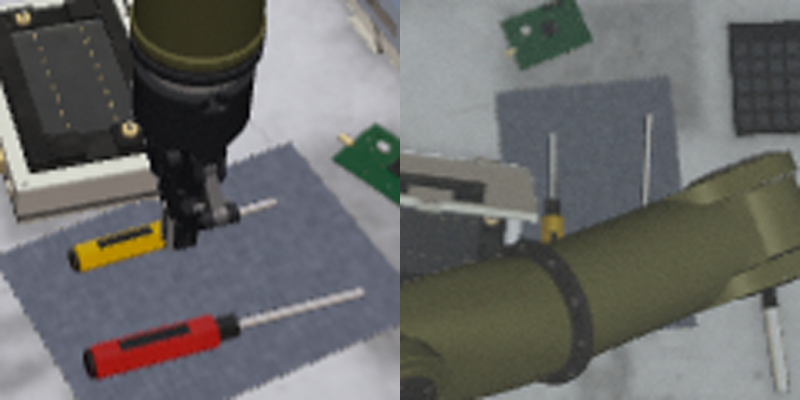

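```bash
python3 - <<'E'
from h import *
e=np.array(ctrl.current_eef_pos());print(e,ctrl.current_tcp_rot(),proj("side",e),proj("side",e-[0,0,100]),proj("side",[498,-415,14]))
c,d=ray("side",(354,283)); 
for z in(80,105,150):print(z,c+d*(z-c[2])/d[2])
E
```

```text
[ 497.856 -414.623  104.625] [-0.     1.    -0.029 -0.   ] [352.665 289.073] [350.426 315.446] [350.744 313.197]
80 [ 517.652 -381.45    80.   ]
105 [ 507.87  -399.764  105.   ]
150 [ 490.263 -432.729  150.   ]
```

```bash
python3 - <<'E'
from h import *
im=cv2.imread("pics/side1.png");x,y,w,h=325,225,80,80
o=cv2.resize(im[y:y+h,x:x+w],(560,560),interpolation=2)
e=np.array([497.856,-414.623,104.625])
for dz,c in((0,(0,0,255)),(18.7,(0,255,0)),(72.7,(255,255,0))):
    u=(proj("side",e+[0,0,dz])+.5-[x,y])*7;cv2.drawMarker(o,tuple(int(v) for v in u),c,0,20,1)
cv2.imwrite("pics/c2.png",o)
E
```

```text
(no output)
```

View pics/c2.png

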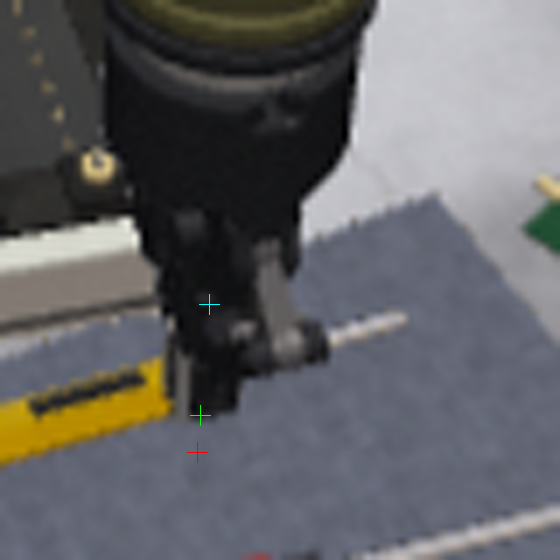

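```bash
python3 - <<'E'
from h import *
q=quat(dx,[0,0,-1])
X=np.array([480,-364,0.])
ctrl.movel(X+[0,0,90],200); ctrl.movel(X+[0,0,12],120); ctrl.hold(.2)
f0=np.array(ctrl.current_force());print(f0,ctrl.current_finger_gap());z=12
while z>-24:
    z-=1.5;ctrl.movel(X+[0,0,z],30);f=np.array(ctrl.current_force())-f0
    if f[2]>5:break
print(z,f,ctrl.current_eef_pos(),ctrl.current_time_s())
for n in P: cv2.imwrite(f"pics/{n}2.png",ctrl.camera(n)[:,:,::-1])
ctrl.movel(X+[0,0,100],200);print(ctrl.current_time_s())
E
```

```text
[0.527 0.266 0.775] 0.0035710089197804
-22.5 [-2.603  2.889 14.178] [ 480.123 -364.187  -20.961] 15.9833
16.8417
```

```bash
python3 - <<'E'
from h import *
G=np.array([498,-414.7,-18.5])
ctrl.movel(G+[0,0,90],200); ctrl.gripper_to(.8)
ctrl.movel(G+[0,0,25],150); ctrl.hold(.1); f0=np.array(ctrl.current_force())
for z in(18,12,8,4,2,0):
    ctrl.movel(G+[0,0,z],40); f=np.array(ctrl.current_force())-f0
    if np.linalg.norm(f)>8: break
print(z,f,ctrl.current_eef_pos())
ctrl.gripper_to(0); print("gap",ctrl.current_finger_gap(),np.array(ctrl.current_force())-f0,ctrl.current_time_s())
ctrl.movel(G+[0,0,100],100); ctrl.hold(.2); print(ctrl.current_finger_gap(),ctrl.current_force(),ctrl.current_time_s())
o=np.zeros((400,800,3),np.uint8)
for i,(n,c) in enumerate((("side",(300,210)),("top",(340,120)))):
    im=ctrl.camera(n)[:,:,::-1];cv2.imwrite(f"pics/{n}3.png",im);x,y=c
    o[:,i*400:i*400+400]=cv2.resize(im[y:y+120,x:x+120],(400,400),interpolation=2)
cv2.imwrite("pics/c3.png",o)
E
```

```text
0 [-1.215  0.361  0.762] [ 497.965 -414.644  -18.616]
gap 0.28051746881739786 [-1.341  1.61   4.68 ] 20.75
0.27713247693513376 [ 0.764 -0.129 -1.013] 22.1
```

View pics/c3.png

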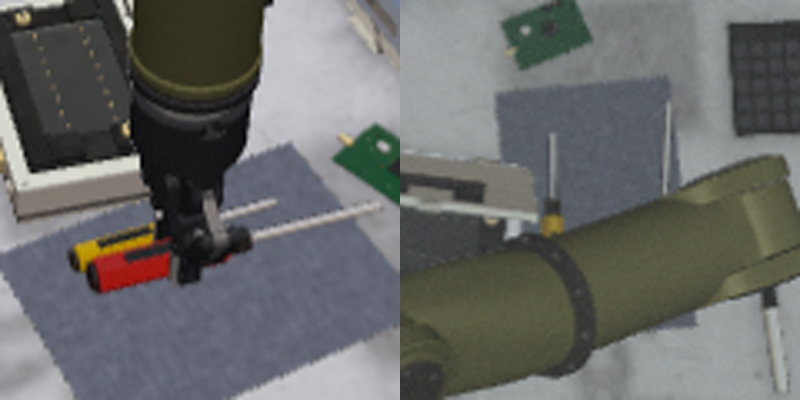

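```bash
cat >> h.py <<'E'
cx=np.array([np.cos(YAW),np.sin(YAW),0])
def ori(r,yaw=0,s=1):
    """tool rotation with blade along p, body leaning r deg towards the robot, then yawed"""
    a=np.radians(r); b=np.cos(a)*up-np.sin(a)*cx
    q=quat(s*p,-b); R=Rn.from_euler("z",yaw,degrees=True)*Rn.from_quat(q,scalar_first=True)
    return R
Q=lambda R:R.as_quat(scalar_first=True)
hole=np.array([439.6,163.3,90.])
E
python3 - <<'E'
from h import *
print(ctrl.current_eef_pos())
t,e=tri((414,272.4),(420.4,151.2));print("tip",t,e)
R0=Rn.from_quat(ctrl.current_tcp_rot(),scalar_first=True)
print("local", R0.inv().apply(t-ctrl.current_eef_pos()))
L=np.array([152,-1,-32.6])
for r in(0,20,35,50,65):
  R=ori(r);print(r,[None if (j:=ctrl.solve_ik(hole+p*d-R.apply(L),Q(R))) is None else np.array(j) for d in(-60,35)])
  R=ori(r,-25);j=ctrl.solve_ik(np.array([440,60,220])-R.apply(L),Q(R));print("   meas",j)
E
```

```text
[ 497.84  -414.623   81.116]
tip [ 647.895 -426.129  113.867] 1.8759899563004798
local [150.448   2.918 -32.837]
0 [array([-1.099,  0.591,  1.015,  2.003,  0.105,  0.997, -0.361]), array([-1.135,  0.723,  0.939,  1.947, -0.017,  0.999, -0.418])]
   meas [-0.997  0.493  1.083  1.828  0.096  1.389 -0.54 ]
20 [array([-1.032,  0.336,  0.556,  2.26 ,  0.735,  0.822, -1.13 ]), array([-1.448,  0.802,  1.222,  2.199, -0.09 ,  0.584, -0.356])]
   meas [-0.946  0.234  0.555  2.029  0.522  1.275 -1.132]
35 [array([-1.509,  0.519,  1.162,  2.478,  1.045,  0.383, -1.407]), array([-1.594,  0.912,  1.334,  2.4  , -0.289,  0.227, -0.206])]
   meas [-1.136  0.191  0.555  2.203  0.75   1.197 -1.425]
50 [None, None]
   meas [-1.304  0.209  0.555  2.393  0.984  1.155 -1.761]
65 [None, None]
   meas None
```

```bash
python3 - <<'E'
from h import *
L=np.array([151.5,0.5,-32.6])
e=np.array(ctrl.current_eef_pos()); ctrl.movel([e[0],e[1],330],250)
R=ori(20,-25); M=np.array([440,60,220])-R.apply(L)
ctrl.goto(M+[0,0,90],Q(R)); ctrl.movel(M,200); ctrl.hold(.2)
print(ctrl.current_eef_pos(),ctrl.current_qpos(),ctrl.current_finger_gap(),ctrl.current_time_s(),ctrl.current_force())
o=np.zeros((560,800,3),np.uint8)
for i,n in enumerate(P):
    im=np.ascontiguousarray(ctrl.camera(n)[:,:,::-1]);cv2.imwrite(f"pics/{n}4.png",im);u=proj(n,[440,60,220]);x,y=(u-35).astype(int);y=max(y,0)
    c=cv2.resize(im[y:y+70,x:x+50],(400,560),interpolation=2)
    o[:,i*400:i*400+400]=c;print(n,x,y,u)
cv2.imwrite("pics/c4.png",o)
R=ori(20);ctrl_ = [ctrl.solve_ik(hole+p*d-R.apply(L),Q(R)) for d in(-40,0,35)];print(ctrl_)
E
```

```text
[368.096 -62.255 282.397] [-1.308  0.359  1.098  2.033  0.381  1.157 -0.9  ] 0.2821207467522077 26.0 [ 0.267 -0.41  -0.163]
side 230 106 [265.7  141.32]
top 237 176 [272.416 211.209]
[array([-1.305,  0.487,  0.96 ,  2.256,  0.5  ,  0.661, -0.874]), array([-1.306,  0.558,  0.913,  2.23 ,  0.436,  0.648, -0.888]), array([-1.309,  0.617,  0.875,  2.201,  0.383,  0.644, -0.898])]
```

View pics/c4.png

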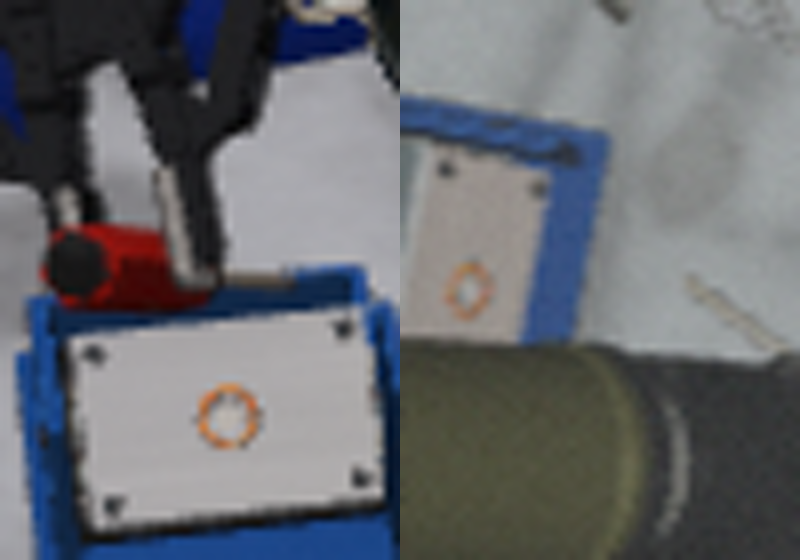

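```bash
python3 - <<'E'
from h import *
f=lambda u,v,x,y:(x+u/8-.44,y+v/8-.44)
tip,e1=tri(f(293,281,230,106),f(688,279,237,176)); ring,e2=tri(f(229.5,416,230,106),f(469,290,237,176))
e=np.array(ctrl.current_eef_pos());R=Rn.from_quat(ctrl.current_tcp_rot(),scalar_first=True)
L=np.array([151.5,.5,-32.6]); nom=e+R.apply(L)
print("tip",tip,e1,"nominal",nom,"err",tip-nom,"ring",ring,e2)
print("ring corrected into robot frame",ring-(tip-nom), "z should be 90")
# direction of blade in top view, predicted px
d=R.apply([1,0,0]);print(proj("top",nom),proj("top",nom-60*d), f(688,279,237,176),f(785,348,237,176))
E
```

```text
tip [422.107 -91.307 325.889] 37.92734948006367 nominal [440.419  60.204 220.618] err [ -18.311 -151.511  105.27 ] ring [419.533  -6.878 218.112] 39.14835701430624
ring corrected into robot frame [437.845 144.633 112.842] z should be 90
[272.335 211.07 ] [284.416 220.107] (322.56, 210.435) (334.685, 219.06)
```

```bash
python3 - <<'E'
from h import *
f=lambda u,v,x,y:(x+u/8-.44,y+v/8-.44)
tip,e1=tri(f(293,281,230,106),f(288,279,237,176)); ring,e2=tri(f(229.5,416,230,106),f(69,290,237,176))
e=np.array(ctrl.current_eef_pos());R=Rn.from_quat(ctrl.current_tcp_rot(),scalar_first=True)
L=np.array([151.5,.5,-32.6]); nom=e+R.apply(L)
print("tip",tip,e1,"nominal",nom,"err",tip-nom,"ring",ring,e2)
print("ring corrected into robot frame",ring-(tip-nom), "z should be 90")
d=R.apply([1,0,0]);print(proj("top",nom),proj("top",nom-60*d), f(288,279,237,176),f(385,348,237,176))
E
```

```text
tip [441.892  59.518 222.006] 0.9877949164442763 nominal [440.419  60.204 220.618] err [ 1.473 -0.686  1.388] ring [439.932 163.694  92.985] 1.097129877922401
ring corrected into robot frame [438.459 164.38   91.597] z should be 90
[272.335 211.07 ] [284.416 220.107] (272.56, 210.435) (284.685, 219.06)
```

```bash
cat >> h.py <<'E'
L=np.array([151.5,.5,-32.6]); RI=ori(20); H=np.array([439,164,90.8])
def at(d,off=(0,0,0)): return H+np.array(off)+p*d-RI.apply(L)
def feel(d0,d1,step,fmax,f0,off=(0,0,0),v=30):
    d=d0
    while d<d1:
        d=min(d+step,d1);ctrl.movel(at(d,off),v);f=np.array(ctrl.current_force())-f0
        if -f@p>fmax or np.linalg.norm(f)>fmax+4:break
    a=np.array(ctrl.current_eef_pos())+RI.apply(L)-H-np.array(off)
    print("d",d,"reached",a@p,"lat",a-(a@p)*p,"axial",-f@p,"lat f",f+(-f@p)*p,"t",ctrl.current_time_s());return d,f
E
python3 - <<'E'
from h import *
ctrl.goto(at(-40),Q(RI)); ctrl.movel(at(-8),80); ctrl.hold(.3)
f0=np.array(ctrl.current_force()); np.save("f0.npy",f0)
o=np.zeros((560,800,3),np.uint8)
for i,n in enumerate(P):
    im=ctrl.camera(n)[:,:,::-1];cv2.imwrite(f"pics/{n}5.png",im);x,y=(proj(n,H)-[25,35]).astype(int)
    o[:,i*400:i*400+400]=cv2.resize(im[y:y+70,x:x+50],(400,560),interpolation=2);print(n,x,y)
cv2.imwrite("pics/c5.png",o); print(f0,ctrl.current_time_s())
feel(-8,5,1.5,5,f0)
E
```

```text
side 233 123
top 220 177
[ 0.481  0.049 -0.505] 27.6167
d 5 reached 5.0561449137572385 lat [0.017 0.001 0.008] axial -1.0083503644672633 lat f [-1.254  0.811  0.83 ] t 29.8667
```

View pics/c5.png

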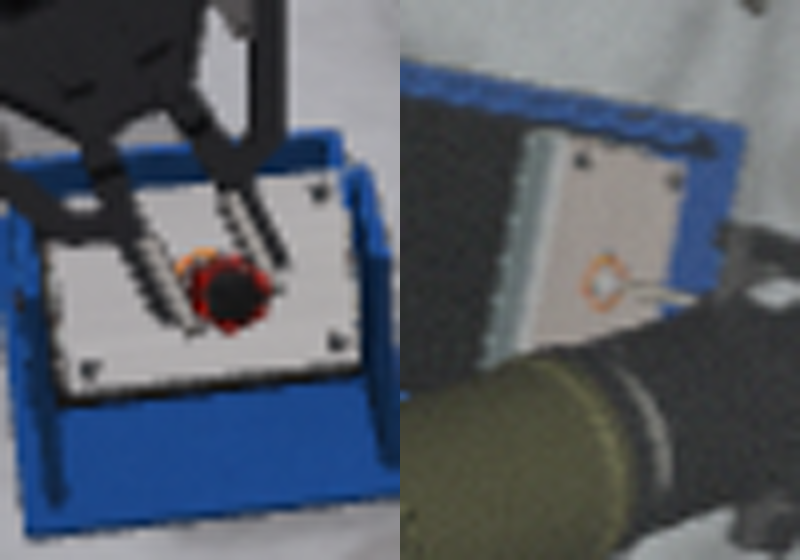

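```bash
python3 - <<'E'
from h import *
f0=np.load("f0.npy")
d,f=feel(5,12,1,4,f0); ctrl.hold(.15)
if d>=6:
    while d<39:
        d+=1;ctrl.movel(at(d),30);f=np.array(ctrl.current_force())-f0;a=np.array(ctrl.current_eef_pos())+RI.apply(L)-H
        print(d,round(a@p,1),round(-f@p,1),np.round(np.linalg.norm(f+(-f@p)*p),1),end=" | ")
        if np.linalg.norm(f)>26:print("STOP");break
print(ctrl.current_finger_gap(),ctrl.current_time_s())
E
```

```text
d 12 reached 10.748289200645223 lat [-0.408 -0.218 -0.403] axial 6.738065527105413 lat f [-0.24   0.234  0.267] t 31.6167
13 10.9 8.5 0.7 | 14 11.8 9.3 0.5 | 15 14.8 3.6 1.8 | 16 16.1 2.9 2.0 | 17 17.0 4.5 1.9 | 18 18.0 4.8 1.0 | 19 19.0 4.4 1.2 | 20 20.0 5.0 2.5 | 21 20.9 5.6 1.5 | 22 21.8 6.6 2.3 | 23 24.6 -1.2 0.7 | 24 24.8 -0.3 0.7 | 25 25.2 0.5 0.5 | 26 26.1 -0.1 0.7 | 27 27.0 -0.3 0.3 | 28 28.1 -0.5 1.7 | 29 29.1 1.1 1.1 | 30 30.1 -1.1 1.0 | 31 31.1 0.2 0.8 | 32 32.1 0.1 0.5 | 33 33.1 -0.6 1.1 | 34 34.1 -0.2 0.9 | 35 35.1 0.1 0.8 | 36 36.1 -0.1 1.1 | 37 37.1 -1.7 0.7 | 38 38.1 0.7 0.7 | 39 39.1 0.2 1.1 | 0.27691946632286085 38.5167
```

```bash
python3 - <<'E'
from h import *
ctrl.movel(at(-40),120); ctrl.movel(at(-40)+[0,0,130],200)
S=ctrl.camera("side");T=ctrl.camera("top")
q=quat(dx,[0,0,-1]);G=np.array([498,-414.7,-17.5])
ctrl.goto(G+[0,0,320],q); print(ctrl.current_time_s())
ctrl.movel(G+[0,0,40],180); ctrl.hold(.1); f0=np.array(ctrl.current_force())
z=40
for z in(20,12,8,5,3,2,1,0):
    ctrl.movel(G+[0,0,z],60); f=np.array(ctrl.current_force())-f0
    if f[2]>5: break
print(z,f,ctrl.current_time_s())
ctrl.gripper_to(.8); ctrl.movel(G+[0,0,z+110],150); print(ctrl.current_time_s())
S2=ctrl.camera("side")
c=[cv2.resize(I[y:y+h,x:x+w],(400,300),interpolation=2)for I,x,y,w,h in((S,215,110,88,66),(T,180,170,100,75),(S2,300,240,120,90),(S2,215,110,88,66))]
cv2.imwrite("pics/c6.png",np.vstack([np.hstack(c[:2]),np.hstack(c[2:])])[:,:,::-1]);print(ctrl.current_finger_gap())
E
```

```text
42.1833
0 [-1.627  0.321  0.01 ] 46.2583
47.6417
0.8011722069904461
```

View pics/c6.png

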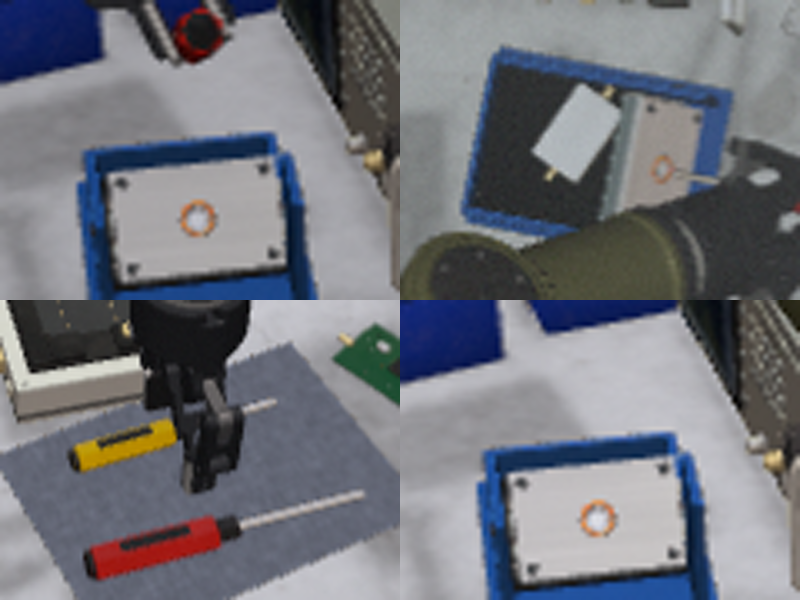

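```bash
python3 - <<'E'
from h import *
u=(180+(578-400)/4,170+133/4)
hy=np.array([-np.sin(YAW),np.cos(YAW),0]); O=np.array([439.3,163.7,0])+35*hy
for z in(15,30): m=plane("top",u,z)-O; print("module in carrier",m@cx,m@hy)
s=lambda a,b:(300+a/3.333-.35,240+(b-300)/3.333-.35)
t=plane("side",s(362,495),14);b=plane("side",s(92,562),14);print("driver",t,b,"mid-mat",(t+b)/2-[550.6,-369,0],ctrl.current_time_s())
ctrl.finish_job()
E
```

```text
module in carrier 17.502046102639255 54.48354634254746
module in carrier 17.392876129194693 51.66608652877971
driver [ 649.444 -423.648   14.   ] [ 439.659 -408.633   14.   ] mid-mat [ -6.049 -47.14   14.   ] 47.6917
the job is handed in; nothing more can be done
```

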